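# Crate a young cheese without bruising it

## Task

First slide the crate's divider by its upright ear, away from the empty bay, until the larger cheese leaning on the sloping rack fits into that bay, but do not let the divider push the cheese already standing in the crate. Then lift the larger leaning cheese, pressing its soft rind with no more than 45 N per finger, and set it down gently in the emptied bay, standing upright on its rim on the two floor rods and parallel to the divider. Leave everything else where it stands.

Things in the scene. Friction and masses are not known exactly. Their poses are not given: they have to be found in the camera images.
- cheese: The cheese to pack: tan disc, 100 mm across, 45 mm thick, 0.3 to 0.45 kg, the larger on the rack. Origin: its centre; z: disc axis. At the start the disc leans 35 degrees, top towards the robot: z points away from the robot and 35 degrees up, x down the slope to the lowest rim. Its upper half stands free on both faces. It bruises above 45 N per finger (90 N for both), or 40 N against the crate.
- rack: Fixed sloping wooden rack, 270 mm wide. Origin on the table under its middle; x points away from the robot, y left along the rack, z up. Its backboard leans 35 degrees towards the robot and ends 79 mm above the table, lower than the cheese's centre (97 mm). The cheeses rest on pairs of 12 mm dowels sticking out of it, the larger at y = +65 mm, the smaller at y = -65 mm.
- small_cheese: Bystander: smaller cheese disc, 72 mm in diameter and 40 mm thick, leaning beside the one to be packed. Origin at its centre. Leave it.
- crate: Fixed crate, outside 250 (x) by 150 mm (y), walls 60 mm high, 10 mm thick. Origin on the table under its middle; x along its length away from the robot, y left, z up. Two 12 mm rods lie along x on the floor at y = -30 and +30 mm: a cheese standing on them, axis along x, has its centre 61 mm and top 111 mm above the table. Empty bay: from the near wall's inner face (x = -115 mm) to the divider.
- divider (a joint): Sliding divider across the crate, 12 mm thick. Value: clear width of the empty bay in m (near wall to divider), 0 to 0.170; starts too narrow for the cheese, grows as the divider slides along the crate's +x. Slides stiffly (about 2.5 N) and stays where left. Panel 60 mm high, with a bridge to 74 mm on its +y half.
- ear (a point): Grip point of the divider's ear: an upright wooden plate outside the crate's +y wall, 12 mm thick along the crate's x, 36 mm wide along y, top 112 mm above the table. The point lies mid-thickness, 95 mm above the table, 97 mm to the +y side of the crate's middle line; axes as the crate's. It moves with the divider.
- crated_cheese: Bystander: a cheese like the one to be packed (100 mm by 45 mm) already standing on its rim on the rods in the crate's other bay, disc axis along the crate's x. Origin at its centre. The divider and the robot must not push it.
- brush: Bystander: brush about 200 mm long lying flat between crate and rack. Leave it.
- spray: Bystander: upright plastic bottle, 170 mm high, 60 mm in diameter, beyond the crate and rack. Origin under its base. Leave it.
There are look-alikes about, which are no part of the job. What is shaped like the cheese but blue or red is not meant.

How it is judged:
By the outcome, as a careful person would: the job done as asked, in the order asked, and still so for the second after the job is handed in, with the robot touching nothing.
It also fails if it takes over 61 s, if anything falls off the work surface, if the arm or the gripper's body presses on something with over 40 N, if the wrist force passes 120 N, or if a joint passes its speed limit or range.

## Robot

A 6-joint arm with a two-finger parallel gripper is mounted at the origin on the work surface. World frame = base frame: x ahead of the robot, y to its left, z up, the work surface at z = 0. Lengths are in mm, angles in rad, forces in N, time in s.
With the tool pointing down it reaches from about 275 to 1000 mm from the base axis. Payload 8.4 kg.
Tool frame: the origin (TCP) lies midway between the tips of the shut fingers; the grasp point (between the pads) lies 19 mm behind it; z points along the fingers, y is the line along which they close (so a half turn about z gives the same grasp; the last joint's range is limited). The gripper opens to 85 mm and grips with 20 to 120 N. Pads are 22 mm wide; open, the fingers measure 114 mm over their backs; the gripper's body (76 mm by 85 mm) begins 54 mm behind the grasp point. The pads swing forward as they close: fully open they stand 13 mm farther back than shut.
Start: joints at [-1.134, 0.353, 1.633, -0, 1.155, -0.002], TCP at [265.532, -565.792, 231.281] pointing down, gripper open.
Joint ranges: [-2.63, 2.63], [-0.92, 2.1], [0.06, 2.66], [-1.3, 4.44], [0, 2.69], [-3.02, 3.02]. Speed limits (rad/s): [2.22, 2.22, 2.79, 3.14, 3.14, 3.14].

## Interface

Orientations are given as [roll, pitch, yaw] about the fixed x, y, z axes, in that order (R = Rz(yaw) Ry(pitch) Rx(roll)).
In Python, from rig import monitor, imaging, r gives the robot as it stands.
- The arm moves only by the tool drive_tool, never from a script. Its argument "plan" is a list of rows, each an object of numbers: "x", "y", "z": the shift along the tool's x, y, z in units of 50 mm (1.0 is 50 mm); "ax", "ay", "az": the turn, a rotation vector about the tool's x, y, z in units of 6 degrees (1.0 is 6 degrees); "hand": the finger opening in mm, from 0 to 85.4. In form: [{"x": .., "y": .., "z": .., "ax": .., "ay": .., "az": .., "hand": ..}, ...]. A call has 1 to 8 rows; each row is the pose to reach, as a shift and turn from the pose commanded when the call began, along the tool's axes at that moment; what a row does not reach only later rows make up. A row lasts 1/10 s, in which the tool goes at most 50 mm and 8.59 degrees, less where a joint would pass 70% of its speed; a pose out of reach is approached as far as the arm can. A call with a gripper value outside its range is refused whole. The fingers move at their own pace and stop on an object; "grip_force" is the grip in N (left out, the last holds). Time passes only in rows, so rows that repeat a pose let the fingers close. It gives the time, the measured TCP pose, the force, the opening and the grip force at its end, in the units of the state.
- monitor.sense(): the state, without advancing time (a new reading comes with each control period).
- imaging.grab_frame(name): name is "scene" or "top" or "wrist"; returns the picture (480x640x3 uint8, red, green, blue); there is no depth.
- imaging.camera_info(name): a dict with "mtx" (3x3 intrinsics, pixels), "R" (3x3) and "t" (3): a world point X has camera coordinates R X + t. Camera axes: x right, y down, z forward; pixel columns grow to the right and rows downward; lengths in mm; the calibration is good to about 2 mm. A picture is of the moment at which its call begins: read the wrist's pose just before it. camera_info takes no time and is no camera call; for the wrist camera it gives the pose at the moment of the call.
- r.sign_off(): hands the job in; it is judged then, once.
The state is a dict: "clock": time; "qpos": joint angles; "qvel": joint speeds; "joint_efforts": joint torques, N m; "eef_pos": TCP position; "tcp_rot": TCP orientation; "contact_force": force on the tool from outside, world axes, zero at the start; "wrist_torque": the same for the moment, N m; "opening": opening from 0.0 (shut) to 1.0 (fully open); "grasp_force": force on a finger pad.
Only numpy, scipy, OpenCV 4.12 (cv2) and the standard library are available. Lean on these libraries where they do the work, as an engineer would, in place of code of your own. Each camera call takes 0.05 s, during which the arm holds its last target. There are 200 camera calls.

## Working session

There is one attempt and no reset: what is moved stays moved. The work goes in short steps, Python scripts to look and compute and a tool call to move; the robot and the scene stay as the last step left them, time stands still between calls to the robot, and variables do not carry over. Pictures are saved under pics/ and viewed, at most 11 in all, crops included, and the job is handed in when it is done.

Besides the shell and the picture viewer there is one more tool, called after "Call:" as name(argument=value, ...) on one line, values as JSON. drive_tool: Moves the arm, as the interface text tells. Its arguments: {"type":"object","properties":{"plan":{"type":"array","items":{"type":"object","properties":{"x":{"type":"number"},"y":{"type":"number"},"z":{"type":"number"},"ax":{"type":"number"},"ay":{"type":"number"},"az":{"type":"number"},"hand":{"type":"number"}}}},"grip_force":{"type":"number"}},"required":["plan"]}

```bash
mkdir -p pics; ls
python3 - <<'E'
from rig import monitor, imaging, r
import cv2,numpy as np
s=monitor.sense();print(s)
for n in("scene","top"):
    im=imaging.grab_frame(n);cv2.imwrite(f"pics/{n}0.png",im[:,:,::-1]);c=imaging.camera_info(n);print(n,np.round(c["mtx"],1).tolist(),np.round(c["R"],3).tolist(),np.round(c["t"],1))
    print(np.round(-np.array(c["R"]).T@np.array(c["t"])))
E
```

```text
pics
{'clock': 0.0, 'qpos': array([-1.13441100e+00,  3.53646663e-01,  1.63414415e+00, -1.27273042e-05,
        1.15521999e+00, -2.40159113e-03]), 'qvel': array([-0.00059472,  0.00133342,  0.00203293, -0.00044783, -0.00092694,
        0.00096982]), 'joint_efforts': array([-4.22129206e-04, -6.05244541e+01, -3.42063332e+01,  1.34840470e-04,
        9.29994247e-03,  5.48119647e-05]), 'eef_pos': array([ 265.31484524, -565.3513168 ,  230.55833524]), 'tcp_rot': array([-3.14017448e+00,  8.23085563e-06,  4.38792074e-01]), 'contact_force': array([ 0.47657699, -0.1849975 ,  0.10434035]), 'wrist_torque': array([ 0.00451958, -0.046866  ,  0.05198238]), 'grasp_force': 0.0, 'opening': 1.001377932709621}
scene [[483.6, 0.0, 317.6], [0.0, 483.6, 235.8], [0.0, 0.0, 1.0]] [[0.116, 0.993, -0.001], [0.762, -0.09, -0.641], [-0.637, 0.073, -0.767]] [ -98.5 -389.8 1373.3]
[1183.  -38.  804.]
top [[524.9, 0.0, 325.9], [0.0, 524.9, 243.4], [0.0, 0.0, 1.0]] [[-0.022, -1.0, 0.008], [-0.994, 0.021, -0.108], [0.108, -0.011, -0.994]] [  14.5  616.9 1253.4]
[ 478.   15. 1313.]
```

View pics/scene0.png

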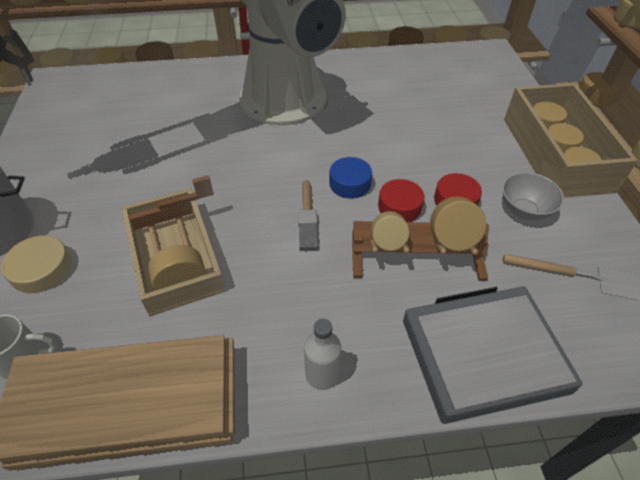

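View pics/top0.png

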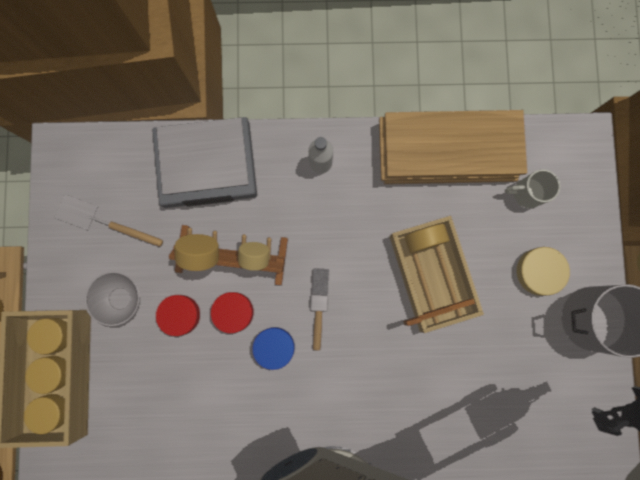

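The scene view shows the robot at the top, the crate at (172,250), its ear at (203,186) and the rack at (420,245). The top view shows the crate at (437,275), divider at (440,312), ear at (408,322) and rack cheeses at (197,250) and (254,255).

Candidates in the top view are the large rack disc (197,250), small rack disc (254,255), loose disc (545,271), boxed discs (45,375), red and blue discs, and the crated disc (427,237). Only (197,250) is the larger tan one leaning on the rack. I'll confirm it in an enlarged crop.

Run:
```python
import cv2,numpy as np
t=cv2.imread("pics/top0.png");s=cv2.imread("pics/scene0.png")
a=cv2.resize(t[210:340,385:485],None,fx=4,fy=4,interpolation=3)[:520,:400]
b=cv2.resize(t[220:290,160:293],None,fx=3,fy=3,interpolation=3)
c=cv2.resize(s[185:285,345:495],None,fx=2.6,fy=2.6,interpolation=3)
o=np.zeros((530,800,3),np.uint8);o[:520,:400]=a;o[:b.shape[0],400:400+b.shape[1]]=b;o[230:230+c.shape[0],402:402+c.shape[1]]=c
cv2.imwrite("pics/crop1.png",o)
```

```text
(no output)
```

View pics/crop1.png

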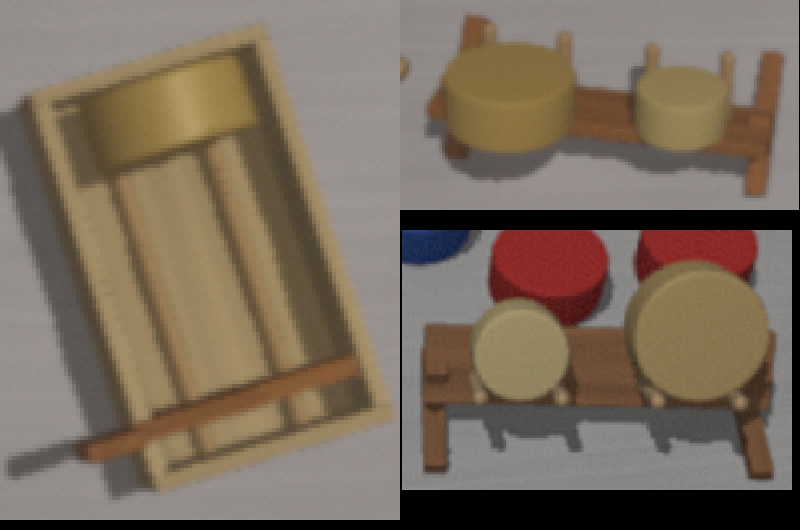

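The crop confirms the target: the disc at crop (510,95) / (697,330) is clearly larger than its neighbour and tan. The crate's rim corners in the crop are (30,95), (262,25), (393,410) and (155,488). The ear end is at about (85,452).

```bash
cat > h.py <<'E'
import cv2,numpy as np
from rig import monitor, imaging, r
from scipy.spatial.transform import Rotation as Ro
def cam(n): c=imaging.camera_info(n); return np.array(c["mtx"]),np.array(c["R"]),np.array(c["t"])
def ray(c,p):
    K,R,t=c; d=R.T@np.linalg.inv(K)@np.array([p[0],p[1],1.]); return -R.T@t,d/np.linalg.norm(d)
def plane(c,p,z): o,d=ray(c,p); return o+d*(z-o[2])/d[2]
def proj(c,X): K,R,t=c; q=K@(R@np.array(X)+t); return q[:2]/q[2]
def tri(r1,r2):
    A=np.zeros((3,3));b=np.zeros(3)
    for o,d in(r1,r2): P=np.eye(3)-np.outer(d,d);A+=P;b+=P@o
    X=np.linalg.solve(A,b); return X,[np.linalg.norm((np.eye(3)-np.outer(d,d))@(X-o)) for o,d in(r1,r2)]
def blobs(im,lo,hi,box,amin=60):
    x0,y0,x1,y1=box; m=cv2.inRange(cv2.cvtColor(im,cv2.COLOR_BGR2HSV),lo,hi)[y0:y1,x0:x1]
    m=cv2.morphologyEx(m,cv2.MORPH_OPEN,np.ones((3,3)))
    n,l,s,c=cv2.connectedComponentsWithStats(m); return [(c[i]+[x0,y0],s[i][:5]+[x0,y0,0,0,0]) for i in range(1,n) if s[i][4]>amin]
np.set_printoptions(precision=1,suppress=True)
E
python3 - <<'E'
from h import *
T=cam("top");S=cam("scene")
t=cv2.imread("pics/top0.png");s=cv2.imread("pics/scene0.png")
c4=[plane(T,(385+x/4,210+y/4),60) for x,y in[(32,97),(262,27),(390,410),(157,486)]]
for c in c4:print("corner",c)
ctr=np.mean(c4,0);ax=(c4[0]+c4[1]-c4[2]-c4[3])/2;ay=(c4[0]+c4[3]-c4[1]-c4[2])/2
print("crate",ctr,np.linalg.norm(ax),np.linalg.norm(ay),"yaw",np.degrees([np.arctan2(ax[1],ax[0]),np.arctan2(-ay[0],ay[1])]))
print("ear top outer end",plane(T,(385+84/4,210+453/4),112),"div -y end",plane(T,(385+355/4,210+368/4),60))
hv=lambda im,p:cv2.cvtColor(im,cv2.COLOR_BGR2HSV)[p[1],p[0]]
print([hv(t,p) for p in[(197,245),(200,262),(254,245),(225,258)]],[hv(s,p) for p in[(458,223),(390,232),(420,235)]])
for nm,im,b in(("top",t,(165,228,285,275)),("scene",s,(365,190,490,258))):
    for q in blobs(im,(16,60,60),(32,255,255),b):print(nm,q)
E
```

```text
corner [ 632.9 -160.6   60. ]
corner [ 672.5 -301.3   60. ]
corner [ 441.4 -366.4   60. ]
corner [ 400.  -226.1   60. ]
crate [ 536.7 -263.6   60. ] 241.02687171506162 146.23069632573 yaw [15.7 16.1]
ear top outer end [ 422.7 -175.5  112. ] div -y end [ 466.6 -346.9   60. ]
[array([ 20, 133, 130], dtype=uint8), array([ 20, 132, 139], dtype=uint8), array([ 21, 107, 136], dtype=uint8), array([ 13, 144, 108], dtype=uint8)] [array([ 20, 108, 139], dtype=uint8), array([ 21,  88, 147], dtype=uint8), array([ 11, 124, 109], dtype=uint8)]
top (array([196.5, 251.3]), array([ 174,  228,   45,   43, 1488]))
top (array([253.4, 254.7]), array([238, 235,  33,  36, 866]))
scene (array([457.6, 225. ]), array([ 430,  198,   56,   57, 2468]))
scene (array([389.6, 232.4]), array([ 371,  212,   39,   41, 1300]))
```

Run:
```python
from h import *
T=cam("top");S=cam("scene")
L,e=tri(ray(T,(196.7,252.2)),ray(S,(458.3,223.5)));print("L",L,e)
M,e=tri(ray(T,(254.2,255.7)),ray(S,(390.2,230.8)));print("S",M,e)
d=L-M;print("yaw",np.degrees(np.arctan2(-d[0],d[1])),np.hypot(*d[:2]))
y=np.radians(15.9);R=np.array([[np.cos(y),np.sin(y)],[-np.sin(y),np.cos(y)]])
for p in([422.7,-175.5],[466.6,-346.9]):print(R@(np.array(p)-[536.7,-263.6]))
# scene-view ear top, crate cross check
print("ear scene",plane(S,(204,179),112), R@(plane(S,(204,179),112)[:2]-[536.7,-263.6]))
W=cam("wrist");s=monitor.sense();Rt=Ro.from_euler("xyz",s["tcp_rot"]).as_matrix()
print("wcam in tool",Rt.T@(-W[1].T@W[2]-s["eef_pos"]),"\n",W[1]@Rt,W[0])
t=cv2.imread("pics/top0.png")
m=cv2.inRange(cv2.cvtColor(t,cv2.COLOR_BGR2HSV),(5,90,50),(15,255,255))
# lower (near) edge line of board between cheeses
for x in range(168,292,8):
    ys=np.where(m[225:290,x])[0]+225; print(x,ys.min() if len(ys) else None,ys.max() if len(ys) else None,end="; ")
```

```text
L [596.6 303.9  95.8] [np.float64(1.6467291264814725), np.float64(1.6467291264813488)]
S [586.8 172.7  80.5] [np.float64(1.783668703725974), np.float64(1.7836687037258554)]
yaw -4.27023165109693 131.61953246455764
[-85.5 116. ]
[-90.2 -60.9]
ear scene [ 429.7 -187.2  112. ] [-82.  102.7]
wcam in tool [  74.1    0.  -141.3] 
 [[-0.   1.   0. ]
 [-1.  -0.  -0.3]
 [-0.3 -0.   1. ]] [[418.9   0.  322.2]
 [  0.  418.9 240.4]
 [  0.    0.    1. ]]
168 None None; 176 264 271; 184 225 235; 192 None None; 200 None None; 208 None None; 216 264 264; 224 250 265; 232 251 266; 240 267 267; 248 None None; 256 None None; 264 269 270; 272 256 271; 280 244 284; 288 None None;
```

```bash
cat >> h.py <<'E'
CY=15.9; C0=np.array([536.7,-263.6])
def cr(x,y,z,C0=C0,cy=CY): a=np.radians(cy); return np.array([C0[0]+x*np.cos(a)-y*np.sin(a),C0[1]+x*np.sin(a)+y*np.cos(a),z])
def tocr(p,C0=C0,cy=CY):
    a=np.radians(cy);d=np.array(p)[:2]-C0; return np.array([d[0]*np.cos(a)+d[1]*np.sin(a),-d[0]*np.sin(a)+d[1]*np.cos(a)])
def go(X,R=None,yaw=None):
    s=monitor.sense();Rt=Ro.from_euler("xyz",s["tcp_rot"])
    if yaw is not None: R=Ro.from_euler("xyz",[180,0,yaw],degrees=True)
    d=Rt.inv().apply(np.array(X)-s["eef_pos"])/50
    a=(Rt.inv()*R).as_rotvec(degrees=True)/6 if R is not None else np.zeros(3)
    print("pos",s["eef_pos"],"q",np.round(s["qpos"],2),"t",round(s["clock"],1)); print("xyz",np.round(d,3),"a",np.round(a,3))
E
python3 - <<'E'
from h import *
print(cr(-84,97,0)); go(cr(-84,97,230),yaw=CY+90)
E
```

```text
[ 429.3 -193.3    0. ]
pos [ 265.4 -565.4  230.7] q [-1.1  0.3  1.6  0.   1.2 -0. ] t 0.1
xyz [ 6.1 -5.3  0. ] a [ -0.   -0.  -13.5]
```

Call:
drive_tool(plan=[{"x": 6.1, "y": -5.35, "z": 0, "az": -13.45}, {"x": 6.1, "y": -5.35, "z": 0, "az": -13.45}, {"x": 6.1, "y": -5.35, "z": 0, "az": -13.45}, {"x": 6.1, "y": -5.35, "z": 0, "az": -13.45}, {"x": 6.1, "y": -5.35, "z": 0, "az": -13.45}, {"x": 6.1, "y": -5.35, "z": 0, "az": -13.45}, {"x": 6.1, "y": -5.35, "z": 0, "az": -13.45}, {"x": 6.1, "y": -5.35, "z": 0, "az": -13.45}])

```text
invalid input
```

```bash
sed -i 's/precision=1/precision=3/' h.py
python3 - <<'E'
from h import *
go(cr(-84,97,230),yaw=CY+90)
E
```

```text
pos [ 265.355 -565.415  230.667] q [-1.13  0.35  1.63  0.    1.16 -0.  ] t 0.1
xyz [ 6.13  -5.344  0.02 ] a [ -0.01   -0.008 -13.46 ]
```

Call:
drive_tool(plan=[{"x": 3, "y": -2.65, "z": 0, "ax": 0, "ay": 0, "az": -6.7, "hand": 85}, {"x": 6.1, "y": -5.35, "z": 0, "ax": 0, "ay": 0, "az": -13.45, "hand": 85}, {"x": 6.1, "y": -5.35, "z": 0, "ax": 0, "ay": 0, "az": -13.45, "hand": 85}, {"x": 6.1, "y": -5.35, "z": 0, "ax": 0, "ay": 0, "az": -13.45, "hand": 85}, {"x": 6.1, "y": -5.35, "z": 0, "ax": 0, "ay": 0, "az": -13.45, "hand": 85}, {"x": 6.1, "y": -5.35, "z": 0, "ax": 0, "ay": 0, "az": -13.45, "hand": 85}, {"x": 6.1, "y": -5.35, "z": 0, "ax": 0, "ay": 0, "az": -13.45, "hand": 85}, {"x": 6.1, "y": -5.35, "z": 0, "ax": 0, "ay": 0, "az": -13.45, "hand": 85}])

```text
clock: 0.9
eef_pos: [425.9, -197.3, 231.2]
tcp_rot: [3.142, 0.0, 1.645]
contact_force: [0.7, -0.3, 0.0]
opening: 0.995
grasp_force: 0.0
```

Run:
```python
from h import *
go(cr(-84,97,230),yaw=CY+90)
```

```text
pos [ 425.949 -197.317  231.249] q [-0.44  0.11  1.95  0.    1.08 -0.51] t 0.9
xyz [0.075 0.074 0.025] a [ 0.     0.    -1.944]
```

Call:
drive_tool(plan=[{"x": 0.08, "y": 0.08, "z": 0.0, "ax": 0, "ay": 0, "az": -1.94, "hand": 85}, {"x": 0.08, "y": 0.08, "z": 0.0, "ax": 0, "ay": 0, "az": -1.94, "hand": 85}, {"x": 0.08, "y": 0.08, "z": 0.0, "ax": 0, "ay": 0, "az": -1.94, "hand": 85}])

```text
clock: 1.2
eef_pos: [429.5, -194.3, 231.1]
tcp_rot: [-3.141, -0.0, 1.844]
contact_force: [-0.0, -0.1, -1.7]
opening: 0.993
grasp_force: 0.0
```

Run:
```python
from h import *
W=cam("wrist");im=imaging.grab_frame("wrist")[:,:,::-1];cv2.imwrite("pics/w1.png",im);np.savez("w1.npz",K=W[0],R=W[1],t=W[2])
for p in[(-84,97,112),(-125,75,60),(-125,-75,60),(125,75,60)]:print(p,proj(W,cr(*p)))
```

```text
(-84, 97, 112) [321.878 231.611]
(-125, 75, 60) [269.522 241.136]
(-125, -75, 60) [276.528 403.735]
(125, 75, 60) [590.683 239.679]
```

View pics/w1.png

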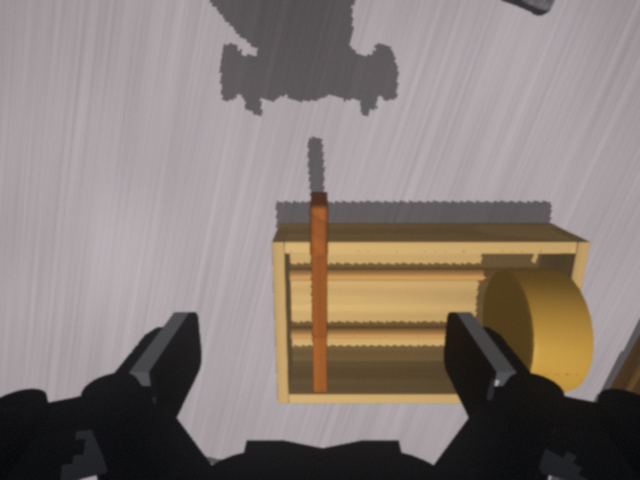

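The wrist view shows the crate's rim corners at (274,241), (590,240) and (279,402). The ear top is at x 311–327 with its outer edge at row 205. The crated cheese's near face is at about x=483 at its left limit.

Run:
```python
from h import *
d=np.load("w1.npz");W=(d["K"],d["R"],d["t"])
for n,p,z in[("A",(274,241),60),("B",(590,240),60),("C",(279,402),60),("earouterL",(311,205),112),("earouterR",(327,205),112),("div-yL",(314,391),60),("div-yR",(327,391),60),("cheese near, mid",(483,312),61),("cheesetop near",(512,272),105)]:
    X=plane(W,p,z);print(n,X,tocr(X))
im=cv2.imread("pics/w1.png")
# edges: near wall outer side column at rows; +y wall outer edge row at cols
g=cv2.cvtColor(im,cv2.COLOR_BGR2HSV)
for y in(260,300,340,380):
    m=np.where((g[y,255:300,1]>60))[0];a=m[0]+255; X=plane(W,(a,y),60);print("near",a,tocr(X))
for x in(350,420,480,540):
    v=g[225:250,x,2].astype(int);a=225+np.argmax(np.diff(v));print("+ywall",a,tocr(plane(W,(x,a),60)))
for y in(215,235,300,350):
    h=np.where((g[y,295:345,1]>140)&(g[y,295:345,0]<14))[0]+295;print("bar",y,h.min(),h.max())
```

```text
A [ 399.271 -224.667   60.   ] [-121.505   75.094]
B [ 635.975 -157.606   60.   ] [124.515  74.742]
C [ 438.695 -367.629   60.   ] [-122.755  -73.199]
earouterL [ 418.002 -178.335  112.   ] [-90.798 114.522]
earouterR [ 427.759 -175.606  112.   ] [-80.666 114.473]
div-yL [ 465.41  -348.351   60.   ] [-91.78  -61.978]
div-yR [ 476.347 -345.287   60.   ] [-80.423 -62.028]
cheese near, mid [ 578.447 -237.275   61.   ] [47.362 13.881]
cheesetop near [ 562.429 -187.81   105.   ] [45.508 65.842]
near 273 [-122.894   59.412]
near 274 [-123.42    24.923]
near 275 [-123.978  -11.704]
near 277 [-123.706  -50.678]
+ywall 241 [-62.274  74.813]
+ywall 241 [-7.734 74.555]
+ywall 241 [39.003 74.333]
+ywall 241 [85.73  74.112]
bar 215 311 326
bar 235 310 327
bar 300 313 325
bar 350 313 326
```

Run:
```python
from h import *
go(cr(-85.4,99,78),yaw=CY+90)
```

```text
pos [ 429.367 -194.742  231.11 ] q [-0.43  0.11  1.95 -0.    1.08 -0.7 ] t 1.2
xyz [ 0.067 -0.02   3.062] a [-0.003 -0.002 -0.069]
```

Call:
drive_tool(plan=[{"x": 0.07, "y": -0.02, "z": 0.8, "ax": 0, "ay": 0, "az": -0.07, "hand": 50}, {"x": 0.07, "y": -0.02, "z": 1.6, "ax": 0, "ay": 0, "az": -0.07, "hand": 50}, {"x": 0.07, "y": -0.02, "z": 2.4, "ax": 0, "ay": 0, "az": -0.07, "hand": 50}, {"x": 0.07, "y": -0.02, "z": 3.0, "ax": 0, "ay": 0, "az": -0.07, "hand": 50}, {"x": 0.07, "y": -0.02, "z": 3.06, "ax": 0, "ay": 0, "az": -0.07, "hand": 30}, {"x": 0.07, "y": -0.02, "z": 3.06, "ax": 0, "ay": 0, "az": -0.07, "hand": 20}, {"x": 0.07, "y": -0.02, "z": 3.06, "ax": 0, "ay": 0, "az": -0.07, "hand": 20}, {"x": 0.07, "y": -0.02, "z": 3.06, "ax": 0, "ay": 0, "az": -0.07, "hand": 20}], grip_force=25)

```text
clock: 2.05
eef_pos: [428.7, -192.5, 79.9]
tcp_rot: [3.139, 0.002, 1.849]
contact_force: [1.1, -0.0, -0.1]
opening: 0.235
grasp_force: 0.0
```

Run:
```python
from h import *
go(cr(-85.4,99,78),yaw=CY+90);s=monitor.sense();print(s["opening"],s["contact_force"])
```

```text
pos [ 428.664 -192.532   79.891] q [-0.43  0.33  2.08  0.    0.72 -0.7 ] t 2.0
xyz [ 0.021 -0.019  0.038] a [0.022 0.018 0.003]
0.23532813041356623 [ 1.079 -0.02  -0.132]
```

Call:
drive_tool(plan=[{"x": 0, "y": 0, "z": 0, "ax": 0, "ay": 0, "az": 0, "hand": 5}, {"x": 0, "y": 0, "z": 0, "ax": 0, "ay": 0, "az": 0, "hand": 5}, {"x": 0, "y": 0, "z": 0, "ax": 0, "ay": 0, "az": 0, "hand": 5}, {"x": 0, "y": 0, "z": 0, "ax": 0, "ay": 0, "az": 0, "hand": 5}], grip_force=25)

```text
clock: 2.45
eef_pos: [428.3, -192.4, 79.7]
tcp_rot: [3.14, 0.002, 1.849]
contact_force: [-1.8, -1.1, 8.4]
opening: 0.138
grasp_force: 27.5
```

Run:
```python
from h import *
s=monitor.sense();print(s["opening"],s["contact_force"],s["grasp_force"],tocr(s["eef_pos"]))
p=s["eef_pos"];c=tocr(p);go(cr(1,c[1],p[2]),yaw=CY+90)
```

```text
0.13787193377863496 [-1.831 -1.138  8.399] 27.51239687204361 [-84.724  98.189]
pos [ 428.317 -192.378   79.695] q [-0.43  0.33  2.09 -0.    0.72 -0.7 ] t 2.5
xyz [-0.001  1.714  0.003] a [0.016 0.015 0.006]
```

Call:
drive_tool(plan=[{"x": 0, "y": 0.15, "z": 0, "ax": 0, "ay": 0, "az": 0, "hand": 5}, {"x": 0, "y": 0.4, "z": 0, "ax": 0, "ay": 0, "az": 0, "hand": 5}, {"x": 0, "y": 0.65, "z": 0, "ax": 0, "ay": 0, "az": 0, "hand": 5}, {"x": 0, "y": 0.9, "z": 0, "ax": 0, "ay": 0, "az": 0, "hand": 5}, {"x": 0, "y": 1.15, "z": 0, "ax": 0, "ay": 0, "az": 0, "hand": 5}, {"x": 0, "y": 1.4, "z": 0, "ax": 0, "ay": 0, "az": 0, "hand": 5}, {"x": 0, "y": 1.6, "z": 0, "ax": 0, "ay": 0, "az": 0, "hand": 5}, {"x": 0, "y": 1.7, "z": 0, "ax": 0, "ay": 0, "az": 0, "hand": 5}], grip_force=25)

```text
clock: 3.25
eef_pos: [511.0, -169.2, 79.7]
tcp_rot: [3.139, 0.002, 1.849]
contact_force: [-1.5, -5.2, 7.3]
opening: 0.14
grasp_force: 27.5
```

Call:
drive_tool(plan=[{"x": 0, "y": 0, "z": 0, "ax": 0, "ay": 0, "az": 0, "hand": 5}, {"x": 0, "y": 0, "z": 0, "ax": 0, "ay": 0, "az": 0, "hand": 36}, {"x": 0, "y": 0, "z": 0, "ax": 0, "ay": 0, "az": 0, "hand": 36}, {"x": 0, "y": 0, "z": 0, "ax": 0, "ay": 0, "az": 0, "hand": 36}, {"x": 0, "y": 0, "z": -0.8, "ax": 0, "ay": 0, "az": 0, "hand": 36}, {"x": 0, "y": 0, "z": -1.7, "ax": 0, "ay": 0, "az": 0, "hand": 60}, {"x": 0, "y": 0, "z": -2.6, "ax": 0, "ay": 0, "az": 0, "hand": 80}, {"x": 0, "y": 0, "z": -3.4, "ax": 0, "ay": 0, "az": 0, "hand": 85}])

```text
clock: 4.05
eef_pos: [509.0, -168.5, 250.4]
tcp_rot: [3.141, 0.0, 1.849]
contact_force: [1.0, 0.1, -0.1]
opening: 0.907
grasp_force: 0.0
```

Run:
```python
from h import *
W=cam("wrist");im=imaging.grab_frame("wrist")[:,:,::-1];cv2.imwrite("pics/w2.png",im);np.savez("w2.npz",K=W[0],R=W[1],t=W[2])
s=monitor.sense();print(tocr(s["eef_pos"]),s["eef_pos"],s["qpos"],s["contact_force"])
```

```text
[ 1.975 97.366] [ 511.926 -169.418  256.819] [-0.322  0.19   1.795  0.     1.148 -0.601] [ 1.997 -0.846  5.064]
```

View pics/w2.png

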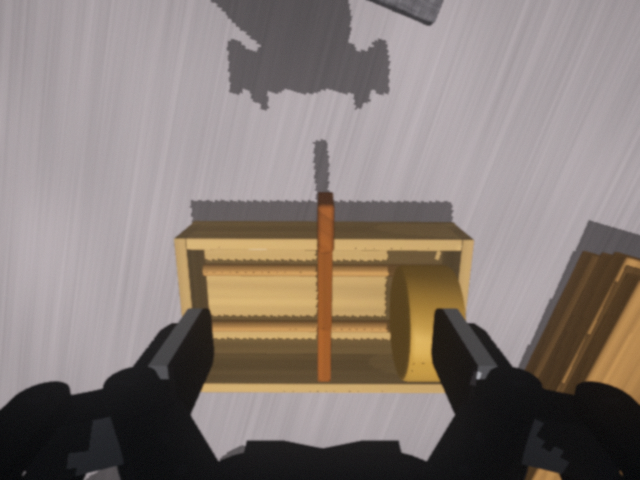

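The wrist view shows the divider now mid-crate, with the ear top at (325,225). The crated cheese at (430,320) is well clear and the bay on the left is empty. Next I approach the leaning cheese with the tool tilted.

```bash
cat >> h.py <<'E'
def rackR(psi,tilt=35): return Ro.from_euler("z",psi,degrees=True)*Ro.from_euler("y",-tilt,degrees=True)*Ro.from_euler("xyz",[180,0,90],degrees=True)
def uvec(psi): return Ro.from_euler("z",psi,degrees=True).apply([-np.sin(np.radians(35)),0,np.cos(np.radians(35))])
E
python3 - <<'E'
from h import *
d=np.load("w2.npz");W=(d["K"],d["R"],d["t"])
print("ear",[tocr(plane(W,p,112)) for p in[(318,205),(333,205)]],"div",[tocr(plane(W,p,60)) for p in[(319,379),(330,379)]])
psi=-6.5;C=np.array([596.6,303.9,97]);print(rackR(psi).apply(np.eye(3)))
go(C+120*uvec(psi),R=rackR(psi))
E
```

```text
ear [array([ -3.072, 113.48 ]), array([  7.129, 113.483])] div [array([ -3.115, -60.384]), array([  6.992, -60.382])]
[[ 0.113  0.994  0.   ]
 [ 0.814 -0.093  0.574]
 [ 0.57  -0.065 -0.819]]
pos [ 511.926 -169.418  256.819] q [-0.32  0.19  1.8   0.    1.15 -0.6 ] t 4.1
xyz [9.168 2.949 1.206] a [-5.678 -1.11   3.633]
```

Call:
drive_tool(plan=[{"x": 9.15, "y": 2.95, "z": 1.2, "ax": -5.68, "ay": -1.11, "az": 3.63, "hand": 70}, {"x": 9.15, "y": 2.95, "z": 1.2, "ax": -5.68, "ay": -1.11, "az": 3.63, "hand": 70}, {"x": 9.15, "y": 2.95, "z": 1.2, "ax": -5.68, "ay": -1.11, "az": 3.63, "hand": 70}, {"x": 9.15, "y": 2.95, "z": 1.2, "ax": -5.68, "ay": -1.11, "az": 3.63, "hand": 70}, {"x": 9.15, "y": 2.95, "z": 1.2, "ax": -5.68, "ay": -1.11, "az": 3.63, "hand": 70}, {"x": 9.15, "y": 2.95, "z": 1.2, "ax": -5.68, "ay": -1.11, "az": 3.63, "hand": 70}, {"x": 9.15, "y": 2.95, "z": 1.2, "ax": -5.68, "ay": -1.11, "az": 3.63, "hand": 70}, {"x": 9.15, "y": 2.95, "z": 1.2, "ax": -5.68, "ay": -1.11, "az": 3.63, "hand": 70}])

```text
clock: 4.9
eef_pos: [519.1, 90.5, 211.2]
tcp_rot: [2.55, 0.007, 1.457]
contact_force: [0.6, -1.1, -0.2]
opening: 0.821
grasp_force: 0.0
```

Run:
```python
from h import *
psi=-6.5;C=np.array([596.6,303.9,97])
go(C+120*uvec(psi),R=rackR(psi))
```

```text
pos [519.092  90.532 211.201] q [ 0.33  0.02  2.26 -0.68  0.4   1.01] t 4.9
xyz [ 4.417 -0.426  0.06 ] a [-0.187  0.056  0.037]
```

Call:
drive_tool(plan=[{"x": 1, "y": -0.1, "z": 0.05, "ax": -0.19, "ay": 0.06, "az": 0.04, "hand": 70}, {"x": 2, "y": -0.2, "z": 0.05, "ax": -0.19, "ay": 0.06, "az": 0.04, "hand": 70}, {"x": 3, "y": -0.3, "z": 0.05, "ax": -0.19, "ay": 0.06, "az": 0.04, "hand": 70}, {"x": 3.8, "y": -0.38, "z": 0.05, "ax": -0.19, "ay": 0.06, "az": 0.04, "hand": 70}, {"x": 4.4, "y": -0.42, "z": 0.05, "ax": -0.19, "ay": 0.06, "az": 0.04, "hand": 70}, {"x": 4.4, "y": -0.42, "z": 0.05, "ax": -0.19, "ay": 0.06, "az": 0.04, "hand": 70}, {"x": 4.4, "y": -0.42, "z": 0.05, "ax": -0.19, "ay": 0.06, "az": 0.04, "hand": 70}])

```text
clock: 5.6
eef_pos: [528.2, 310.3, 195.4]
tcp_rot: [2.532, 0.002, 1.459]
contact_force: [-0.1, -0.1, -1.0]
opening: 0.823
grasp_force: 0.0
```

Run:
```python
from h import *
psi=-6.5;C=np.array([596.6,303.9,97])
go(C+120*uvec(psi),R=rackR(psi))
W=cam("wrist");im=imaging.grab_frame("wrist")[:,:,::-1];cv2.imwrite("pics/w3.png",im);np.savez("w3.npz",K=W[0],R=W[1],t=W[2])
print(proj(W,C),proj(W,C+uvec(psi)*50))
```

```text
pos [528.169 310.339 195.423] q [ 0.78  0.24  2.04 -0.86  0.63  1.55] t 5.6
xyz [ 0.027 -0.003  0.001] a [-0.013  0.002  0.025]
[322.906 230.693] [322.898 255.774]
```

View pics/w3.png

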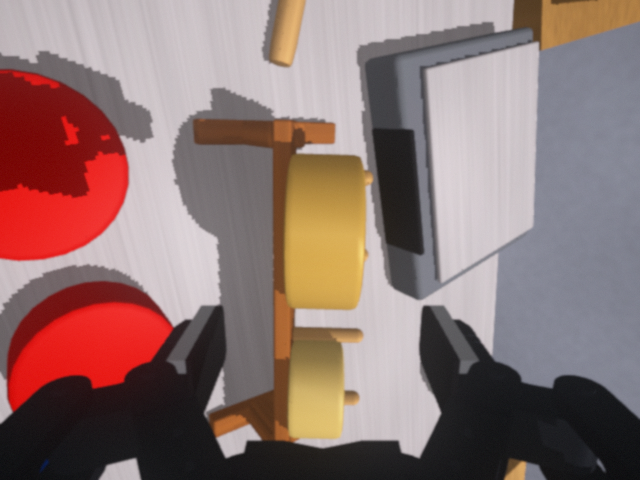

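The wrist view shows the large cheese edge-on, spanning columns 286–365 and rows 153–309, centre (325,231) against a predicted (323,231). The rack board runs vertically in the image, so the yaw is right.

Call:
drive_tool(plan=[{"x": 0.03, "y": 0.03, "z": 0.4, "ax": 0, "ay": 0, "az": 0, "hand": 72}, {"x": 0.03, "y": 0.03, "z": 0.8, "ax": 0, "ay": 0, "az": 0, "hand": 72}, {"x": 0.03, "y": 0.03, "z": 1.2, "ax": 0, "ay": 0, "az": 0, "hand": 72}, {"x": 0.03, "y": 0.03, "z": 1.6, "ax": 0, "ay": 0, "az": 0, "hand": 72}, {"x": 0.03, "y": 0.03, "z": 1.9, "ax": 0, "ay": 0, "az": 0, "hand": 72}, {"x": 0.03, "y": 0.03, "z": 2.15, "ax": 0, "ay": 0, "az": 0, "hand": 72}, {"x": 0.03, "y": 0.03, "z": 2.3, "ax": 0, "ay": 0, "az": 0, "hand": 72}, {"x": 0.03, "y": 0.03, "z": 2.3, "ax": 0, "ay": 0, "az": 0, "hand": 65}], grip_force=30)

```text
clock: 6.45
eef_pos: [595.7, 302.5, 102.2]
tcp_rot: [2.532, 0.001, 1.456]
contact_force: [-0.7, 0.4, -0.7]
opening: 0.762
grasp_force: 0.0
```

Run:
```python
from h import *
psi=-6.5;C=np.array([596.6,303.9,97])+1.5*np.array([.82,-.09,.57])
go(C+5*uvec(psi),R=rackR(psi));s=monitor.sense();print(s["contact_force"],s["opening"])
im=imaging.grab_frame("wrist")[:,:,::-1];cv2.imwrite("pics/w4.png",im)
```

```text
pos [595.707 302.542 102.214] q [ 0.68  0.46  2.   -1.11  0.47  1.75] t 6.5
xyz [ 0.029 -0.018 -0.006] a [-0.013  0.015  0.   ]
[-0.708  0.441 -0.703] 0.7616945412263572
```

View pics/w4.png

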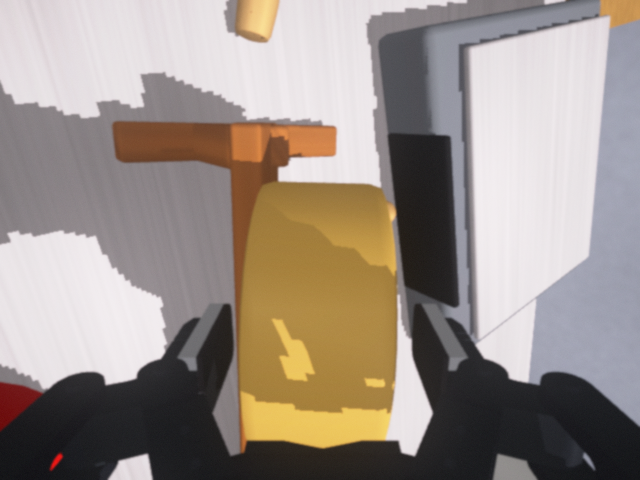

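The fingertips straddle the cheese (left tip ~230, right tip ~415, cheese edges 243 and 395), nearly centred. I'll close gently.

Call:
drive_tool(plan=[{"x": 0, "y": -0.01, "z": 0, "ax": 0, "ay": 0, "az": 0, "hand": 52}, {"x": 0, "y": -0.01, "z": 0, "ax": 0, "ay": 0, "az": 0, "hand": 48}, {"x": 0, "y": -0.01, "z": 0, "ax": 0, "ay": 0, "az": 0, "hand": 45}, {"x": 0, "y": -0.01, "z": 0, "ax": 0, "ay": 0, "az": 0, "hand": 42}, {"x": 0, "y": -0.01, "z": 0, "ax": 0, "ay": 0, "az": 0, "hand": 39}, {"x": 0, "y": -0.01, "z": 0, "ax": 0, "ay": 0, "az": 0, "hand": 36}], grip_force=28)

```text
clock: 7.1
eef_pos: [594.8, 304.5, 102.9]
tcp_rot: [2.531, 0.0, 1.458]
contact_force: [-6.6, 0.4, 4.3]
opening: 0.528
grasp_force: 27.2
```

Call:
drive_tool(plan=[{"x": 0, "y": -0.01, "z": -0.1, "ax": 0, "ay": 0, "az": 0, "hand": 36}, {"x": 0, "y": -0.01, "z": -0.3, "ax": 0, "ay": 0, "az": 0, "hand": 36}, {"x": 0, "y": -0.01, "z": -0.6, "ax": 0, "ay": 0, "az": 0, "hand": 36}, {"x": 0, "y": -0.01, "z": -0.95, "ax": 0, "ay": 0, "az": 0, "hand": 36}, {"x": 0, "y": -0.01, "z": -1.3, "ax": 0, "ay": 0, "az": 0, "hand": 36}, {"x": 0, "y": -0.01, "z": -1.65, "ax": 0, "ay": 0, "az": 0, "hand": 36}, {"x": 0, "y": -0.01, "z": -1.9, "ax": 0, "ay": 0, "az": 0, "hand": 36}, {"x": 0, "y": -0.01, "z": -2.0, "ax": 0, "ay": 0, "az": 0, "hand": 36}], grip_force=28)

```text
clock: 7.9
eef_pos: [537.3, 311.2, 185.3]
tcp_rot: [2.531, -0.001, 1.459]
contact_force: [-0.1, -0.6, -3.8]
opening: 0.528
grasp_force: 30.0
```

Run:
```python
from h import *
s=monitor.sense();print(s["contact_force"],s["wrist_torque"],s["opening"],s["grasp_force"])
im=imaging.grab_frame("wrist")[:,:,::-1];cv2.imwrite("pics/w5.png",im)
X=s["eef_pos"]*1;X[2]=240
go(X,yaw=CY+90)
go(cr(-59.5,0,230),yaw=CY+90)
```

```text
[-0.061 -0.605 -3.809] [0.044 0.632 0.041] 0.528191300187813 29.967026710510254
pos [537.428 311.296 185.436] q [ 0.77  0.27  2.04 -0.89  0.61  1.57] t 8.0
xyz [-0.001  0.624 -0.895] a [ 5.763  1.129 -3.605]
pos [537.428 311.296 185.436] q [ 0.77  0.27  2.04 -0.89  0.61  1.57] t 8.0
xyz [-11.879   0.656  -0.641] a [ 5.763  1.129 -3.605]
```

View pics/w5.png

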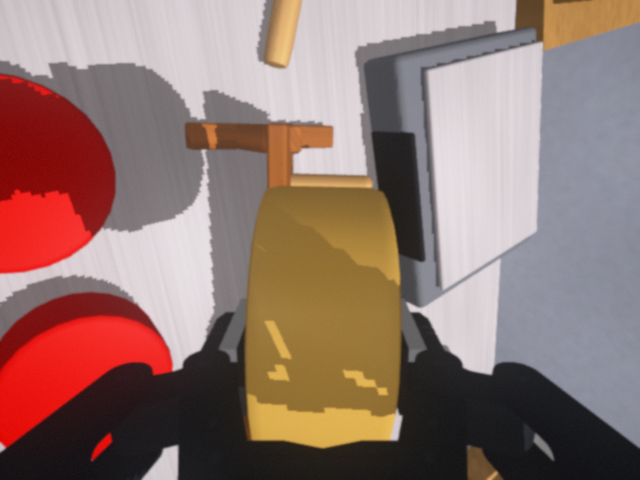

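The cheese is held squarely between the pads (columns 247–400) and clear of the rack, with a weight of about 3.8 N. I'll raise it, turn it upright and carry it over the crate.

Call:
drive_tool(plan=[{"x": 0, "y": 0.25, "z": -0.4, "ax": 1, "ay": 0.2, "az": -0.6, "hand": 36}, {"x": 0, "y": 0.5, "z": -0.8, "ax": 2, "ay": 0.4, "az": -1.25, "hand": 36}, {"x": -0.4, "y": 0.62, "z": -0.9, "ax": 3, "ay": 0.6, "az": -1.9, "hand": 36}, {"x": -1.0, "y": 0.63, "z": -0.9, "ax": 4, "ay": 0.8, "az": -2.5, "hand": 36}, {"x": -1.7, "y": 0.63, "z": -0.85, "ax": 5, "ay": 1.0, "az": -3.1, "hand": 36}, {"x": -2.4, "y": 0.63, "z": -0.85, "ax": 5.76, "ay": 1.13, "az": -3.6, "hand": 36}, {"x": -3.1, "y": 0.64, "z": -0.85, "ax": 5.76, "ay": 1.13, "az": -3.6, "hand": 36}, {"x": -3.8, "y": 0.64, "z": -0.8, "ax": 5.76, "ay": 1.13, "az": -3.6, "hand": 36}], grip_force=30)

```text
clock: 8.75
eef_pos: [521.5, 119.4, 235.6]
tcp_rot: [-3.139, -0.001, 1.849]
contact_force: [0.8, -0.1, -4.6]
opening: 0.524
grasp_force: 32.2
```

Run:
```python
from h import *
go(cr(-59.5,0,230),yaw=CY+90)
```

```text
pos [521.474 119.444 235.58 ] q [ 0.22  0.21  1.82  0.    1.12 -0.06] t 8.8
xyz [-7.449 -3.002  0.115] a [-0.029 -0.007  0.008]
```

Call:
drive_tool(plan=[{"x": -0.7, "y": -0.28, "z": 0, "ax": 0, "ay": 0, "az": 0, "hand": 36}, {"x": -1.5, "y": -0.6, "z": 0, "ax": 0, "ay": 0, "az": 0, "hand": 36}, {"x": -2.4, "y": -0.96, "z": 0, "ax": 0, "ay": 0, "az": 0, "hand": 36}, {"x": -3.4, "y": -1.37, "z": 0, "ax": 0, "ay": 0, "az": 0, "hand": 36}, {"x": -4.4, "y": -1.77, "z": 0, "ax": 0, "ay": 0, "az": 0, "hand": 36}, {"x": -5.4, "y": -2.18, "z": 0, "ax": 0, "ay": 0, "az": 0, "hand": 36}, {"x": -6.3, "y": -2.54, "z": 0.05, "ax": 0, "ay": 0, "az": 0, "hand": 36}, {"x": -7.0, "y": -2.82, "z": 0.1, "ax": -0.03, "ay": 0, "az": 0, "hand": 36}], grip_force=30)

```text
clock: 9.55
eef_pos: [479.1, -256.1, 230.3]
tcp_rot: [3.14, 0.001, 1.847]
contact_force: [1.3, 1.2, -3.2]
opening: 0.527
grasp_force: 32.2
```

Call:
drive_tool(plan=[{"x": -0.3, "y": -0.12, "z": 0, "ax": 0, "ay": 0, "az": 0, "hand": 36}, {"x": -0.44, "y": -0.18, "z": 0, "ax": 0, "ay": 0, "az": 0, "hand": 36}, {"x": -0.44, "y": -0.18, "z": 0, "ax": 0, "ay": 0, "az": 0, "hand": 36}, {"x": -0.44, "y": -0.18, "z": 0, "ax": 0, "ay": 0, "az": 0, "hand": 36}], grip_force=30)

```text
clock: 9.95
eef_pos: [477.2, -275.9, 230.5]
tcp_rot: [3.139, -0.0, 1.848]
contact_force: [-0.3, 1.3, -3.3]
opening: 0.526
grasp_force: 31.1
```

Run:
```python
from h import *
s=monitor.sense();print(s["contact_force"],s["opening"],s["grasp_force"],tocr(s["eef_pos"]))
im=imaging.grab_frame("wrist")[:,:,::-1];cv2.imwrite("pics/w6.png",im)
a=imaging.grab_frame("top")[:,:,::-1]
o=np.zeros((440,800,3),np.uint8);o[:360,:480]=cv2.resize(im,(480,360));o[:,480:]=cv2.resize(a[205:350,380:485],(320,440),interpolation=3);cv2.imwrite("pics/p6.png",o)
go(cr(-59.5,0,90),yaw=CY+90)
```

```text
[-0.33   1.274 -3.303] 0.5256852929232654 31.121363639831543 [-60.587   4.441]
pos [ 477.412 -275.721  230.67 ] q [-0.53  0.24  1.79  0.    1.11 -0.81] t 10.1
xyz [-0.091  0.01   2.813] a [0.023 0.002 0.005]
```

View pics/p6.png

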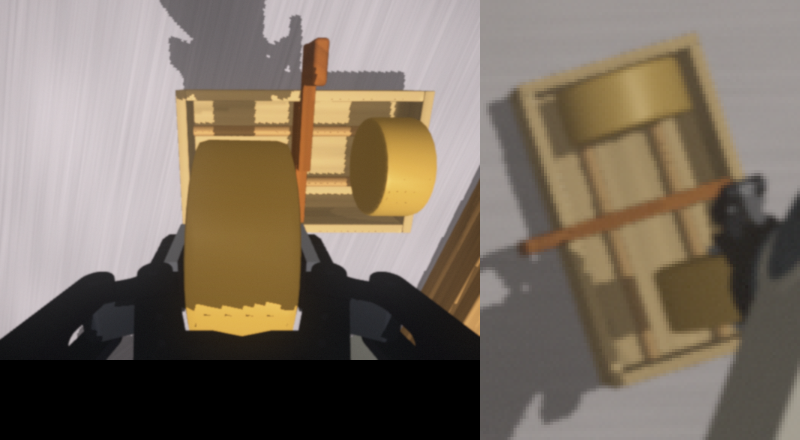

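The wrist view (left) shows the cheese over the bay with the divider at (308,140) to its right. The top view (right) shows it between the near wall and the divider, square to both. I'll lower it.

Call:
drive_tool(plan=[{"x": -0.09, "y": 0.02, "z": 0.4, "ax": 0.02, "ay": 0, "az": 0, "hand": 36}, {"x": -0.09, "y": 0.02, "z": 0.9, "ax": 0.02, "ay": 0, "az": 0, "hand": 36}, {"x": -0.09, "y": 0.02, "z": 1.4, "ax": 0.02, "ay": 0, "az": 0, "hand": 36}, {"x": -0.09, "y": 0.02, "z": 1.9, "ax": 0.02, "ay": 0, "az": 0, "hand": 36}, {"x": -0.09, "y": 0.02, "z": 2.35, "ax": 0.02, "ay": 0, "az": 0, "hand": 36}, {"x": -0.09, "y": 0.02, "z": 2.7, "ax": 0.02, "ay": 0, "az": 0, "hand": 36}, {"x": -0.09, "y": 0.02, "z": 2.95, "ax": 0.02, "ay": 0, "az": 0, "hand": 36}, {"x": -0.09, "y": 0.02, "z": 3.06, "ax": 0.02, "ay": 0, "az": 0, "hand": 36}], grip_force=30)

```text
clock: 10.85
eef_pos: [479.6, -280.1, 76.8]
tcp_rot: [-3.141, -0.0, 1.848]
contact_force: [0.2, 0.6, -2.8]
opening: 0.525
grasp_force: 31.2
```

Call:
drive_tool(plan=[{"x": 0, "y": 0, "z": 0, "ax": 0, "ay": 0, "az": 0, "hand": 36}, {"x": 0, "y": 0, "z": 0, "ax": 0, "ay": 0, "az": 0, "hand": 36}], grip_force=30)

```text
clock: 11.05
eef_pos: [480.3, -281.2, 78.4]
tcp_rot: [3.14, 0.001, 1.848]
contact_force: [0.3, -0.0, -3.8]
opening: 0.529
grasp_force: 31.2
```

Run:
```python
from h import *
s=monitor.sense();print(s["contact_force"],tocr(s["eef_pos"]))
go(cr(-59.5,0,67),yaw=CY+90)
```

```text
[ 0.273 -0.01  -3.827] [-59.082  -1.506]
pos [ 480.291 -281.235   78.412] q [-0.53  0.44  1.9  -0.    0.8  -0.81] t 11.1
xyz [ 0.03  -0.009  0.228] a [ 0.01   0.013 -0.006]
```

Free of contact; now down in small steps, watching the vertical force.

Call:
drive_tool(plan=[{"x": 0.02, "y": 0, "z": 0.04, "ax": 0, "ay": 0, "az": 0, "hand": 36}, {"x": 0.02, "y": 0, "z": 0.08, "ax": 0, "ay": 0, "az": 0, "hand": 36}, {"x": 0.02, "y": 0, "z": 0.12, "ax": 0, "ay": 0, "az": 0, "hand": 36}, {"x": 0.02, "y": 0, "z": 0.15, "ax": 0, "ay": 0, "az": 0, "hand": 36}, {"x": 0.02, "y": 0, "z": 0.17, "ax": 0, "ay": 0, "az": 0, "hand": 36}, {"x": 0.02, "y": 0, "z": 0.17, "ax": 0, "ay": 0, "az": 0, "hand": 36}], grip_force=30)

```text
clock: 11.65
eef_pos: [479.4, -280.2, 69.4]
tcp_rot: [3.141, 0.001, 1.847]
contact_force: [-0.9, 0.9, -0.0]
opening: 0.524
grasp_force: 31.5
```

Call:
drive_tool(plan=[{"x": 0, "y": 0, "z": 0.02, "ax": 0, "ay": 0, "az": 0, "hand": 36}, {"x": 0, "y": 0, "z": 0.03, "ax": 0, "ay": 0, "az": 0, "hand": 36}, {"x": 0, "y": 0, "z": 0.03, "ax": 0, "ay": 0, "az": 0, "hand": 36}], grip_force=30)

```text
clock: 11.95
eef_pos: [479.4, -280.2, 69.1]
tcp_rot: [3.141, 0.001, 1.847]
contact_force: [-5.9, 3.7, 15.8]
opening: 0.523
grasp_force: 33.3
```

Contact made and the cheese sits on both rods. I'll relax the press, then open.

Call:
drive_tool(plan=[{"x": 0, "y": 0, "z": -0.025, "ax": 0, "ay": 0, "az": 0, "hand": 36}, {"x": 0, "y": 0, "z": -0.025, "ax": 0, "ay": 0, "az": 0, "hand": 36}, {"x": 0, "y": 0, "z": -0.025, "ax": 0, "ay": 0, "az": 0, "hand": 36}], grip_force=20)

```text
clock: 12.25
eef_pos: [479.6, -280.3, 69.3]
tcp_rot: [3.141, 0.001, 1.847]
contact_force: [-1.8, 1.7, 6.6]
opening: 0.527
grasp_force: 32.1
```

Run:
```python
from h import *
s=monitor.sense();print(s["contact_force"],s["wrist_torque"],s["eef_pos"],s["opening"]*85.4)
```

```text
[-1.833  1.723  6.64 ] [ 0.142  0.348 -0.054] [ 479.603 -280.272   69.276] 45.04622243845731
```

Call:
drive_tool(plan=[{"x": 0, "y": 0, "z": -0.01, "ax": 0, "ay": 0, "az": 0, "hand": 36}, {"x": 0, "y": 0, "z": -0.01, "ax": 0, "ay": 0, "az": 0, "hand": 45}, {"x": 0, "y": 0, "z": -0.01, "ax": 0, "ay": 0, "az": 0, "hand": 48}, {"x": 0, "y": 0, "z": -0.01, "ax": 0, "ay": 0, "az": 0, "hand": 52}, {"x": 0, "y": 0, "z": -0.01, "ax": 0, "ay": 0, "az": 0, "hand": 57}, {"x": 0, "y": 0, "z": -0.01, "ax": 0, "ay": 0, "az": 0, "hand": 61}, {"x": 0, "y": 0, "z": -0.01, "ax": 0, "ay": 0, "az": 0, "hand": 61}, {"x": 0, "y": 0, "z": -0.01, "ax": 0, "ay": 0, "az": 0, "hand": 61}])

```text
clock: 13.05
eef_pos: [479.5, -280.2, 69.5]
tcp_rot: [3.141, 0.001, 1.847]
contact_force: [0.7, -0.6, 0.0]
opening: 0.716
grasp_force: 0.0
```

Run:
```python
from h import *
s=monitor.sense();print(s["contact_force"],s["wrist_torque"],s["eef_pos"],s["opening"]*85.4,s["grasp_force"])
im=imaging.grab_frame("wrist")[:,:,::-1];cv2.imwrite("pics/w7.png",im)
```

```text
[ 0.708 -0.624  0.007] [-0.013  0.044 -0.025] [ 479.462 -280.216   69.45 ] 61.11020978141363 0.0
```

View pics/w7.png

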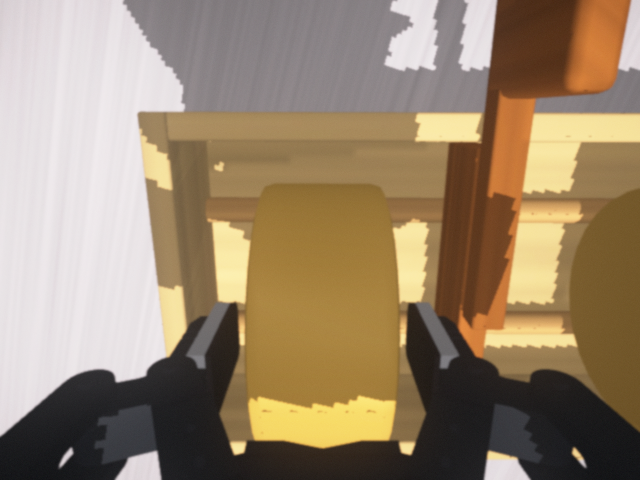

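The cheese (columns 247–397) stands upright in the bay between the open fingers, parallel to the wall and divider, with zero force. I'll retreat straight up.

Call:
drive_tool(plan=[{"x": 0, "y": 0, "z": -0.15, "ax": 0, "ay": 0, "az": 0, "hand": 61}, {"x": 0, "y": 0, "z": -0.4, "ax": 0, "ay": 0, "az": 0, "hand": 61}, {"x": 0, "y": 0, "z": -0.8, "ax": 0, "ay": 0, "az": 0, "hand": 61}, {"x": 0, "y": 0, "z": -1.3, "ax": 0, "ay": 0, "az": 0, "hand": 61}, {"x": 0, "y": 0, "z": -1.9, "ax": 0, "ay": 0, "az": 0, "hand": 61}, {"x": 0, "y": 0, "z": -2.6, "ax": 0, "ay": 0, "az": 0, "hand": 61}, {"x": 0, "y": 0, "z": -3.2, "ax": 0, "ay": 0, "az": 0, "hand": 61}, {"x": 0, "y": 0, "z": -3.4, "ax": 0, "ay": 0, "az": 0, "hand": 61}])

```text
clock: 13.9
eef_pos: [480.8, -281.0, 244.0]
tcp_rot: [3.137, 0.005, 1.847]
contact_force: [-0.2, -0.2, -0.4]
opening: 0.712
grasp_force: 0.0
```

Run:
```python
from h import *
o=np.hstack([cv2.resize(imaging.grab_frame(n)[:,:,::-1],(400,300),interpolation=cv2.INTER_AREA) for n in("wrist","scene")]);cv2.imwrite("pics/f.png",o)
```

```text
(no output)
```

View pics/f.png

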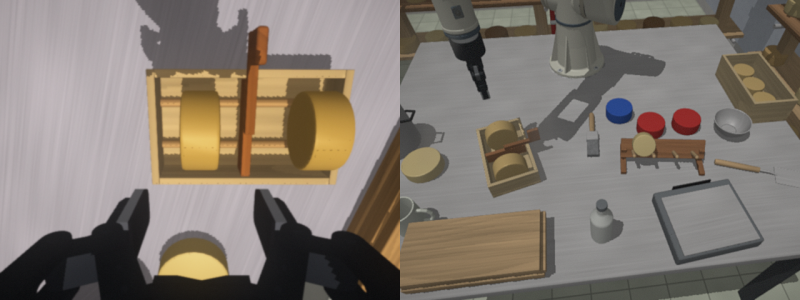

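The cheese stands upright in the bay at wrist pixel (200,130), parallel to the divider at (250,120). The crated cheese and everything else are in place. Handing in.

```bash
python3 -c "
from rig import r
print(r.sign_off())"
```

```text
the job is handed in; nothing more can be done
None
```

The job is handed in after about 14 s of the 61 s: I slid the divider clear of the crated cheese, then set the larger cheese upright on the rods in the emptied bay, parallel to the divider. The grip readings I saw stayed at or below 33 N per finger, and nothing else looked moved in the final pictures.

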